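# Sort clamps and heat sinks on the electronics bench

## Robot

A 6-joint arm with a two-finger parallel gripper is mounted at the origin on the work surface. World frame = base frame: x ahead of the robot, y to its left, z up, the work surface at z = 0. Lengths are in m, angles in rad, forces in N, time in s.
With the tool pointing down it reaches from about 0.3 to 0.95 m from the base axis. Payload 3.1 kg.
Tool frame: the origin (TCP) lies midway between the tips of the shut fingers; the grasp point (between the pads) lies 19 mm behind it; z points along the fingers, y is the line along which they close (so a half turn about z gives the same grasp; the last joint's range is limited). The gripper opens to 85 mm and grips with 20 to 120 N. Pads are 22 mm wide; open, the fingers measure 114 mm over their backs; the gripper's body (76 mm by 85 mm) begins 54 mm behind the grasp point. The pads swing forward as they close: fully open they stand 13 mm farther back than shut.
Start: joints at [1.084, 0.308, 1.634, -0, 1.2, -0.07], TCP at [0.253, 0.571, 0.231] pointing down, gripper open.
Joint ranges: [-3.06, 3.06], [-0.79, 1.96], [0.05, 2.63], [-1.19, 4.34], [0.05, 2.64], [-2.94, 2.94]. Speed limits (rad/s): [2.79, 2.79, 3.14, 3.14, 3.14, 3.14].

## Interface

Orientations are given as a rotation vector (axis times angle).
In Python, from workcell import bot gives the robot as it stands. Calls block until the motion is done:
- bot.reach(position, orientation): joint-space move of the TCP to a pose.
- bot.move_straight(position, attitude=None, vel=0.15): straight line of the TCP; attitude=None keeps the orientation; vel is the mean speed in m/s.
- bot.set_joints(angles): joint-space move.
- bot.command_gripper(opening): finger opening in m; the grip force is fixed at half the most; returns when the fingers have stopped.
- bot.wait(seconds).
- bot.solve_ik(position, orientation): joint angles nearest the present ones, or None.
- bot.get_obs(): the state.
- bot.snapshot(name): name is "scene" or "top" or "wrist"; returns a dict with "color" (384x512x3 uint8, red, green, blue), "fx", "fy", "cx", "cy" (pixels), "dist" ([k1, k2, p1, p2, k3] as OpenCV has them; the pictures are not rectified), "position" and "orientation" of the camera in the world; the wrist camera has in their place "T_tool_cam" (4x4, takes a point from camera to tool coordinates, whose origin is the TCP and whose axes are the flange's). Camera axes: x right, y down, z forward; pixel columns grow to the right and rows downward; lengths in m; the calibration is good to about 2 mm. A picture is of the moment at which its call begins: read the wrist's pose just before it. There is no depth.
A pose or a line that the arm cannot do raises bot.Unreachable and nothing moves.
- bot.hand_in(): hands the job in; it is judged then, once.
The state is a dict: "time_s": time; "q": joint angles; "joint_vel": joint speeds; "joint_torque": joint torques, N m; "position": TCP position; "ee_rot": TCP orientation; "ft_force": force on the tool from outside, world axes, zero at the start; "torque": the same for the moment, N m; "gripper_width": finger opening in m; "gripper_force": force on a finger pad.
Only numpy, scipy, OpenCV 4.12 (cv2) and the standard library are available. Lean on these libraries where they do the work, as an engineer would, in place of code of your own. Each camera call takes 0.05 s, during which the arm holds its last target. There are 200 camera calls.

## Task

Clear the green mat after a soldering job: lay the two clamps that are ratcheted shut in the long narrow tray, the one that stands open in the short wide tray, and stand both heat sinks base down in the round dish. Everything should rest flat on the floor of its tray or dish, nothing on top of anything else or leaning on a rim; set things down rather than dropping them, and leave the solder reel and the flux jar where they are.

Things in the scene. Friction and masses are not known exactly. Their poses are not given: they have to be found in the camera images.
- shut_a: First shut clamp: 100 mm rigid steel hemostat (scissor-like clamp) lying flat, ratcheted SHUT: jaws together, rings side by side, 40 mm over both. Origin: under the middle of the box joint where its halves cross; +x to the jaw tips (38 mm ahead), ring ends 64 mm behind, z up. Grip across this joint, 24 mm long (x), 13 mm wide (y), 9 mm tall; shanks, rings 5 mm tall. 30 g, balances within 20 mm of the joint.
- shut_b: Second shut clamp: 100 mm rigid steel hemostat (scissor-like clamp) lying flat, ratcheted SHUT: jaws together, rings side by side, 40 mm over both. Origin: under the middle of the box joint where its halves cross; +x to the jaw tips (38 mm ahead), ring ends 64 mm behind, z up. Grip across this joint, 24 mm long (x), 13 mm wide (y), 9 mm tall; shanks, rings 5 mm tall. 30 g, balances within 20 mm of the joint.
- spread: The open clamp: 100 mm rigid steel hemostat (scissor-like clamp) lying flat, standing OPEN: jaws spread 25 mm in a V, rings apart, 78 mm over both. Origin: under the middle of the box joint where its halves cross; +x to the jaw tips (38 mm ahead), ring ends 64 mm behind, z up. Grip across this joint, 24 mm long (x), 13 to 18 mm wide (y), 9 mm tall; shanks, rings 5 mm tall. 30 g, balances within 20 mm of the joint.
- sink_a: Finned black aluminium heat sink standing base down, fins up: 36 mm long (x, along the fins), 28 mm wide (y, across the six fins), 22 mm tall. Origin at the centre of its underside. About 35 g. Grip it across the fins.
- sink_b: A second heat sink, the same as the first.
- long_tray: Long narrow aluminium tray, fixed to the bench: outside 256 (x) x 90 (y) mm, inside 250 x 84 mm, walls 3 mm thick and 13 mm tall, floor 3 mm thick. Origin at the centre of its underside. Room for the two shut clamps end to end along x.
- wide_tray: Short wide aluminium tray, fixed to the bench: outside 156 (x) x 136 (y) mm, inside 150 x 130 mm, walls 3 mm thick and 13 mm tall, floor 3 mm thick. Origin at the centre of its underside.
- dish: Round steel parts dish, fixed to the bench: 130 mm across the rim, 18 mm tall, wall 3 mm, flat inner floor about 118 mm across and 3 mm above the origin. Origin at the centre of its underside.
- reel: Bystander, leave alone: small solder reel standing on end, 44 mm across, 28 mm tall. Origin at the centre of its underside.
- flux: Bystander, leave alone: small flux jar with a black cap, 36 mm across, 42 mm tall. Origin at the centre of its underside.

How it is judged:
By the outcome, as a careful person would: the job done as asked, in the order asked, and still so for the second after the job is handed in, with the robot touching nothing.
It also fails if it takes over 118 s, if anything falls off the work surface, if the arm or the gripper's body presses on something with over 40 N, if the wrist force passes 120 N, or if a joint passes its speed limit or range.

## Working session

There is one attempt and no reset: what is moved stays moved. The work goes in short steps, each a Python script; the robot and the scene stay as the last script left them, time stands still between calls to the robot, and variables do not carry over. Pictures are saved under pics/ and viewed, at most 14 in all, crops included, and the job is handed in when it is done.

```bash
ls; mkdir -p pics; cat > h.py <<'E'
import numpy as np, cv2
from scipy.spatial.transform import Rotation as R
from workcell import bot
def cam(name):
    o=bot.get_obs(); s=bot.snapshot(name)
    if name=="wrist":
        T=np.eye(4);T[:3,:3]=R.from_rotvec(o["ee_rot"]).as_matrix();T[:3,3]=o["position"]
        s["T"]=T@np.array(s["T_tool_cam"])
    else:
        T=np.eye(4); q=np.array(s["orientation"])
        T[:3,:3]=q if q.shape==(3,3) else (R.from_rotvec(q) if q.size==3 else R.from_quat(q)).as_matrix()
        T[:3,3]=s["position"]; s["T"]=T
    s["K"]=np.array([[s["fx"],0,s["cx"]],[0,s["fy"],s["cy"]],[0,0,1.]]); s["d"]=np.array(s["dist"],float)
    return s
def px2w(s,uv,z):
    n=cv2.undistortPoints(np.array(uv,float).reshape(-1,1,2),s["K"],s["d"])[:,0]
    d=np.c_[n,np.ones(len(n))]@s["T"][:3,:3].T; c=s["T"][:3,3]
    return c+d*((z-c[2])/d[:,2])[:,None]
def w2px(s,P):
    Ti=np.linalg.inv(s["T"]); P=np.array(P,float).reshape(-1,3)
    return cv2.projectPoints(P,cv2.Rodrigues(Ti[:3,:3])[0],Ti[:3,3],s["K"],s["d"])[0][:,0]
def save(s,f,scale=1.5): cv2.imwrite(f,cv2.resize(cv2.cvtColor(s["color"],cv2.COLOR_RGB2BGR),None,fx=scale,fy=scale,interpolation=cv2.INTER_CUBIC))
def down(yaw): # tool y axis at angle yaw(world) , z down
    y=np.array([np.cos(yaw),np.sin(yaw),0]); z=np.array([0,0,-1.]); x=np.cross(y,z)
    return R.from_matrix(np.c_[x,y,z]).as_rotvec()
E
python3 - <<'E'
from h import *
import pickle
for n in ["top","scene"]:
    s=cam(n); save(s,f"pics/{n}.png"); pickle.dump(s,open(n+".pkl","wb"))
    print(n,s["orientation"],s["T"].round(3).tolist(),s["fx"])
print(bot.get_obs())
s=cam("wrist");print(s["T_tool_cam"])
E
```

```text
pics
top [-2.22021327  1.9576462  -0.22128282] [[0.126, -0.966, 0.224, 0.357], [-0.992, -0.122, 0.031, -0.016], [-0.003, -0.227, -0.974, 0.915], [0.0, 0.0, 0.0, 1.0]] 398.17945158442143
scene [-0.75446066 -2.64372143  1.07377538] [[-0.852, 0.385, -0.354, 0.928], [0.523, 0.608, -0.598, 0.594], [-0.015, -0.694, -0.72, 0.782], [0.0, 0.0, 0.0, 1.0]] 434.15029606702643
{'time_s': 0.1, 'q': array([ 1.08425839e+00,  3.08937138e-01,  1.63504949e+00,  2.37631719e-05,
        1.19972961e+00, -6.96788016e-02]), 'joint_vel': array([-0.00097426, -0.00128555, -0.00533456, -0.00062782, -0.00032162,
        0.00105935]), 'joint_torque': array([-6.52554136e-04, -4.16410840e+01, -2.77644110e+01, -1.27867420e-04,
        4.11417554e-03,  7.76998732e-07]), 'position': array([0.25271155, 0.57081094, 0.23015462]), 'ee_rot': array([-0.6499579 , -3.07300381,  0.00319739]), 'ft_force': array([ 0.46400843, -0.25953735, -0.54710769]), 'torque': array([ 0.0122693 , -0.03511652, -0.02680973]), 'gripper_force': 0.0, 'gripper_width': 0.08526320074282491}
[[-5.00237199e-04 -9.52862727e-01 -3.03401341e-01  7.95076124e-02]
 [ 9.99998337e-01  5.54695034e-05 -1.82296884e-03 -6.20507180e-04]
 [ 1.75386858e-03 -3.03401749e-01  9.52861114e-01 -1.42785285e-01]
 [ 0.00000000e+00  0.00000000e+00  0.00000000e+00  1.00000000e+00]]
```

View pics/top.png

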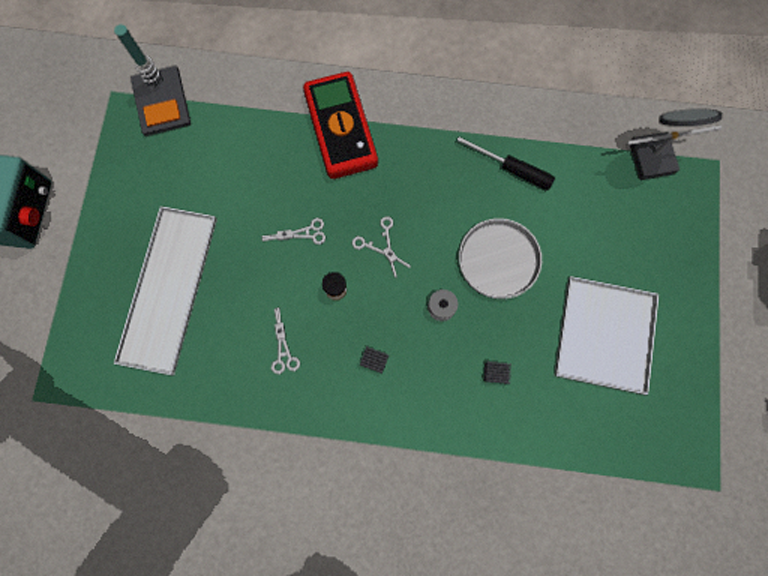

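View pics/scene.png

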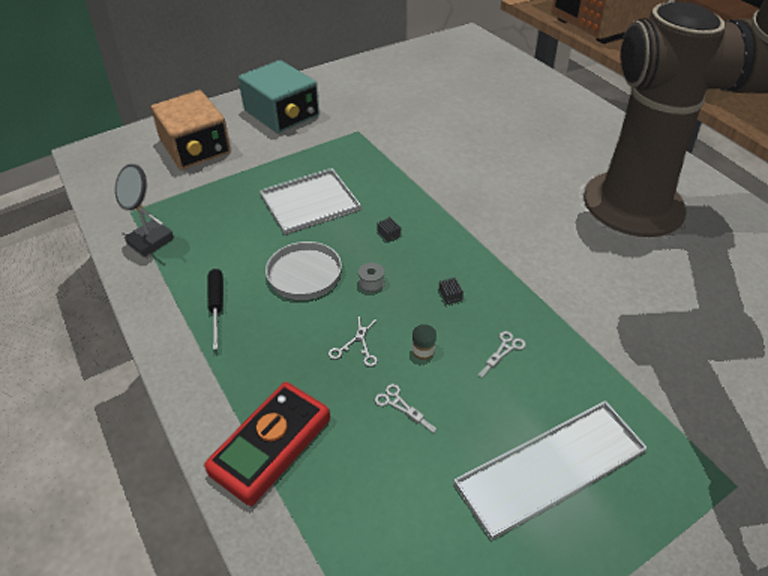

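The top view (1.5x) shows:
- Shut clamps with joints at about (285,234) and (280,332), and the open clamp at (390,255).
- Sinks at (374,360) and (497,373).
- The long tray on the left, the dish at (500,258) and the wide tray on the right.

The scene view shows the same layout, with the sinks standing fins up.

```bash
python3 - <<'E'
from h import *
import pickle
s=pickle.load(open("top.pkl","rb"))
def P(l,z): return px2w(s,np.array(l)/1.5,z)
for n,l,sz in [("long",[(161,208),(215,216),(173,374),(115,363)],(.256,.09)),("wide",[(571,278),(658,292),(649,393),(557,376)],(.156,.136))]:
    p=P(l,.013); e=[np.linalg.norm(p[i]-p[(i+1)%4]) for i in range(4)]
    print(n,p.mean(0).round(4),np.round(e,3)); print([np.degrees(np.arctan2(*(p[(i+1)%4]-p[i])[[1,0]])).round(1) for i in range(4)])
p=P([(500,219),(500,298),(458,258),(542,258)],.018);print("dish",p.mean(0),p.round(3).tolist())
for n,l in dict(c1=[(285,234),(263,237),(319,231)],c2=[(280,332),(278,309),(285,367)],op=[(390,255),(402,270),(372,233)]).items():
    p=P(l,.005);d=p[1]-p[2];print(n,p[0].round(4),np.linalg.norm(d),np.degrees(np.arctan2(d[1],d[0])))
print("sinks",P([(374,360),(497,373)],.022).round(4).tolist())
print("reel,flux",P([(443,304)],.028),P([(334,285)],.042))
E
```

```text
long [0.523  0.3401 0.013 ] [0.088 0.254 0.089 0.251]
[np.float64(-91.6), np.float64(176.6), np.float64(86.5), np.float64(-3.8)]
wide [ 0.5365 -0.3398  0.013 ] [0.133 0.156 0.136 0.154]
[np.float64(-92.4), np.float64(176.3), np.float64(86.8), np.float64(-4.7)]
dish [ 0.6337327  -0.16659908  0.018     ] [[0.698, -0.161, 0.018], [0.57, -0.172, 0.018], [0.626, -0.102, 0.018], [0.642, -0.231, 0.018]]
c1 [0.6346 0.1747 0.005 ] 0.0895842691895588 103.63170696082922
c2 [0.4777 0.1569 0.005 ] 0.09065125887970639 16.182651303741977
op [0.621  0.0041 0.005 ] 0.07738010331122963 -134.99280317953398
sinks [[0.4513, 0.0076, 0.022], [0.4552, -0.1758, 0.022]]
reel,flux [[ 0.54770326 -0.08538345  0.028     ]] [[0.55320851 0.08103806 0.042     ]]
```

```bash
cat >> h.py <<'E'
def rect(s,c,z,half=.065,n=260):
    g=np.linspace(-half,half,n); X,Y=np.meshgrid(g,-g)   # picture: right=+x world, up=+y world
    p=w2px(s,np.c_[X.ravel()+c[0],Y.ravel()+c[1],np.full(n*n,z)]).astype(np.float32).reshape(n,n,2)
    return cv2.remap(s["color"],p,None,cv2.INTER_LINEAR)
E
python3 - <<'E'
from h import *
import pickle
T=[("c1",.6346,.1747,13.6,.005),("c2",.4777,.1569,-73.8,.005),("op",.621,.0041,135,.005),("sa",.4513,.0076,90,.022),("sb",.4552,-.1758,90,.022)]
print(R.from_rotvec(bot.get_obs()["ee_rot"]).as_matrix().round(2))
im=[];D={}
for n,x,y,a,z in T:
    best=None
    for k in (0,180):
        q=bot.solve_ik([x,y,.14],down(np.radians(a+k)))
        if q is not None:
            print(n,k,np.round(q,2))
            if best is None or abs(q[5])<abs(best[5]): best=q
    bot.set_joints(best); bot.wait(.2); s=cam("wrist"); D[n]=s
    im.append(cv2.cvtColor(rect(s,(x,y),z),cv2.COLOR_RGB2BGR))
im.append(im[0]*0)
cv2.imwrite("pics/m.png",np.vstack([np.hstack(im[:3]),np.hstack(im[3:])]))
pickle.dump(D,open("w.pkl","wb")); print(bot.get_obs()["time_s"])
E
```

```text
[[-0.91  0.4  -0.  ]
 [ 0.4   0.91 -0.  ]
 [ 0.   -0.   -1.  ]]
c1 0 [ 0.2   0.46  1.62 -0.    1.06 -0.03]
c2 0 [0.23 0.19 1.99 0.   0.96 1.52]
c2 180 [ 0.23  0.19  1.99 -0.    0.96 -1.62]
op 0 [-0.06  0.4   1.71 -0.    1.03 -2.42]
op 180 [-0.06  0.4   1.71 -0.    1.03  0.72]
sa 0 [-0.08  0.09  2.1  -0.    0.95 -1.65]
sa 180 [-0.08  0.09  2.1  -0.    0.95  1.49]
sb 0 [-0.46  0.16  2.02  0.    0.96 -2.03]
sb 180 [-0.46  0.16  2.02 -0.    0.96  1.11]
7.1583
```

View pics/m.png

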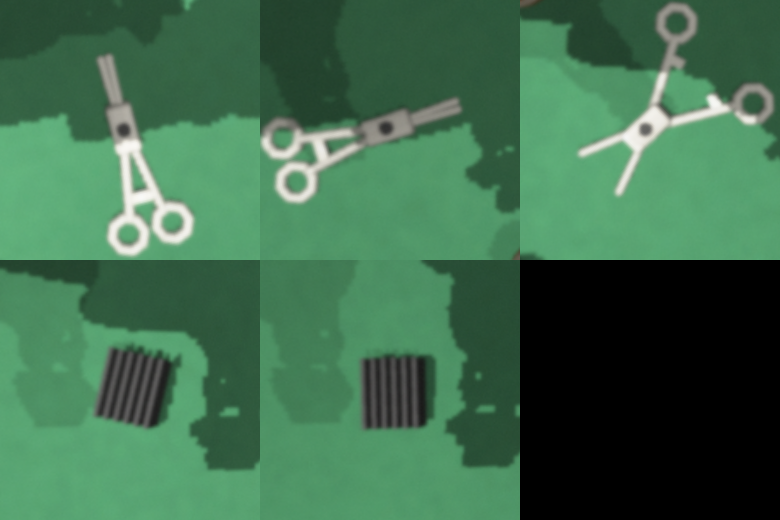

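The rectified crops (0.5 mm/px, right = +x, up = +y) give:

| Item | Position in crop | Heading |
|---|---|---|
| Clamp 1 | hub (123,129) | 104.7° |
| Clamp 2 | hub (126,128) | 17.9° |
| Open clamp | hub (126,128) | 223.7° |
| Sink a | centre (130,127) | fins at 78° |
| Sink b | centre (129,133) | fins at 91.6° |

The sizes agree with the specification. Next I pick the first clamp.

```bash
cat >> h.py <<'E'
import pickle
def refine(n,c,z0,px,z1):
    s=pickle.load(open("w.pkl","rb"))[n]; k=.13/259
    P=[c[0]+(px[0]-129.5)*k,c[1]-(px[1]-129.5)*k,z0]
    return px2w(s,w2px(s,P),z1)[0][:2]
def go(p,yaw,z,vel=None):
    if vel: bot.move_straight([p[0],p[1],z],down(np.radians(yaw)),vel)
    else: bot.reach([p[0],p[1],z],down(np.radians(yaw)))
def pick(p,yaw,z,opening,minw,lift=.08):
    bot.command_gripper(opening); go(p,yaw,.10); go(p,yaw,z,.12); bot.wait(.2)
    o=bot.get_obs(); print("at",o["position"].round(4),"F",o["ft_force"].round(1))
    bot.command_gripper(0.); o=bot.get_obs(); print("width",o["gripper_width"].round(4),"F",o["ft_force"].round(1))
    go(p,yaw,lift,.12); bot.wait(.1); w=bot.get_obs()["gripper_width"]; print("lifted width",round(w,4)); assert w>minw
def place(p,yaw,z,opening,hi=.09):
    go(p,yaw,hi); go(p,yaw,z+.004,.12); bot.wait(.3); f0=bot.get_obs()["ft_force"][2]
    for i in range(12):
        zz=z+.003-.0005*i; go(p,yaw,zz,.03); bot.wait(.08); f=bot.get_obs()["ft_force"][2]-f0
        if f>1.5: break
    print("set at",bot.get_obs()["position"].round(4),"dF",round(f,1),"i",i)
    bot.command_gripper(opening); go(p,yaw,hi,.12); print("t",bot.get_obs()["time_s"])
L=np.array([.523,.3401]); W=np.array([.5365,-.3398]); DI=np.array([.6337,-.1666])
u=np.array([np.cos(np.radians(-3.5)),np.sin(np.radians(-3.5))])
E
python3 - <<'E'
from h import *
p=refine("c1",(.6346,.1747),.005,(123,129),.009); print(p)
pick(p,14.7,.002,.045,.009)
place(L+.049*u,86.5,.005,.03)
E
```

```text
[0.63109238 0.17605336]
at [0.632  0.1763 0.0032] F [-0.3  0.2 -1. ]Traceback (most recent call last):
  File "<stdin>", line 3, in <module>
  File "h.py", line 41, in pick
    bot.command_gripper(0.); o=bot.get_obs(); print("width",o["gripper_width"].round(4),"F",o["ft_force"].round(1))
                                                            ^^^^^^^^^^^^^^^^^^^^^^^^
AttributeError: 'float' object has no attribute 'round'
```

```bash
sed -i 's/o\["gripper_width"\].round(4)/round(o["gripper_width"],4)/' h.py
python3 - <<'E'
from h import *
o=bot.get_obs();print(o["gripper_width"],o["gripper_force"],o["ft_force"],o["position"])
p=refine("c1",(.6346,.1747),.005,(123,129),.009)
go(p,14.7,.08,.12); bot.wait(.1); o=bot.get_obs();print(o["gripper_width"],o["gripper_force"])
s=cam("wrist"); save(s,"pics/g1.png",1.2)
E
```

```text
0.01097218905376565 59.68926429748535 [-0.87104361 -0.53589658  3.41767576] [0.63155439 0.17617159 0.00260667]
0.010621688433412158 59.28340673446655
```

View pics/g1.png

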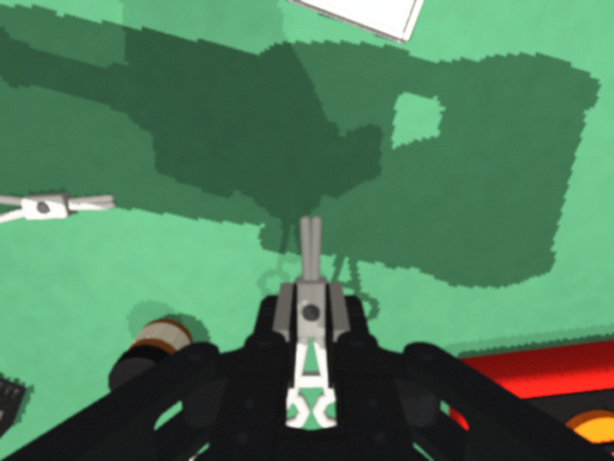

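The wrist view shows the clamp held square across its joint at (311,312), hanging level, so I place it.

```bash
python3 - <<'E'
from h import *
place(L+.049*u,86.5,.005,.03)
p=refine("c2",(.4777,.1569),.005,(126,128),.009); print(p)
pick(p,107.9,.002,.045,.008)
place(L-.049*u,86.5,.005,.03)
go(L,86.5,.17); bot.wait(.2); s=cam("wrist"); save(s,"pics/lt.png",1.2)
E
```

```text
set at [0.572  0.3372 0.0056] dF 6.5 i 6
t 17.2
[0.47703125 0.15795646]
at [0.4779 0.1582 0.0029] F [-0.3  0.2  0.3]
width 0.0107 F [-0.1 -1.   4.4]
lifted width 0.0106
set at [0.4742 0.3432 0.0056] dF 4.9 i 6
t 26.2
```

View pics/lt.png

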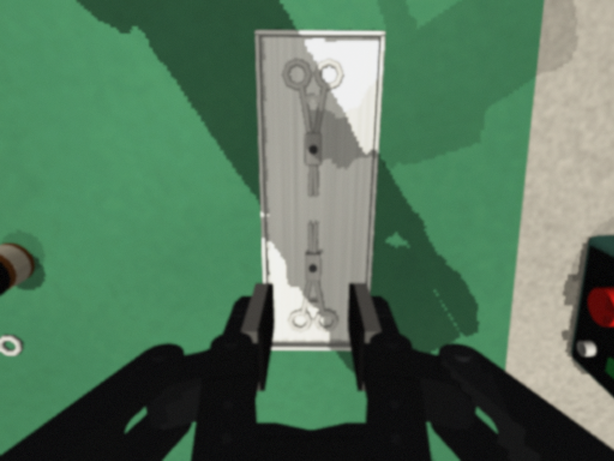

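Both shut clamps lie flat, end to end in the long tray, with hubs at (313,149) and (313,268). Next is the open clamp.

```bash
python3 - <<'E'
from h import *
p=refine("op",(.621,.0041),.005,(126,128.5),.009); print(p)
pick(p,-46.3,.002,.045,.008)
place(W-.013*u,-93.5,.005,.032)
go(W,-93.5,.17); bot.wait(.2); s=cam("wrist"); save(s,"pics/wt.png",1.2)
E
```

```text
[0.62002929 0.00541121]
at [0.6209 0.0053 0.0031] F [ 0.9  0.2 -0.8]
width 0.0109 F [0.4 0.1 3.1]
lifted width 0.0106
set at [ 0.5236 -0.3391  0.0056] dF 5.0 i 6
t 37.2167
```

View pics/wt.png

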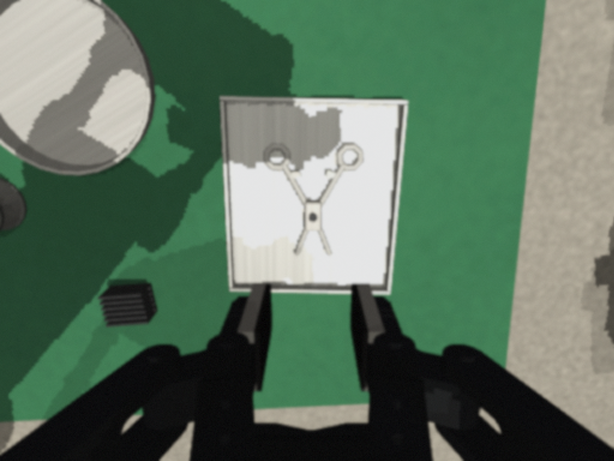

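The open clamp lies flat in the wide tray with its hub at (313,217), well clear of the walls. The sinks follow.

```bash
python3 - <<'E'
from h import *
e=np.array([0,.027])
p=refine("sa",(.4513,.0076),.022,(130,127),.022); print(p)
pick(p,-11.6,.003,.055,.02)
place(DI+e,0,.006,.042)
p=refine("sb",(.4552,-.1758),.022,(129,133),.022); print(p)
pick(p,1.6,.003,.055,.02)
place(DI-e,0,.006,.042)
go(DI-[.05,0],0,.19); bot.wait(.2); s=cam("wrist"); save(s,"pics/di.png",1.2)
s=cam("scene"); save(s,"pics/end.png"); s=cam("top"); save(s,"pics/endtop.png")
E
```

```text
[0.45155097 0.00885483]
at [0.4524 0.0088 0.0038] F [ 1.5  0.4 -0.6]
width 0.0267 F [0.  0.7 4.8]
lifted width 0.0267
set at [ 0.6339 -0.1396  0.0067] dF 2.5 i 5
t 47.2
[ 0.45494903 -0.17755676]
at [ 0.4557 -0.1779  0.0039] F [ 0.5 -0.2 -0.4]
width 0.0265 F [-1.  -0.2  5.5]
lifted width 0.0266
set at [ 0.6339 -0.1936  0.0068] dF 1.6 i 5
t 55.6583
```

View pics/di.png

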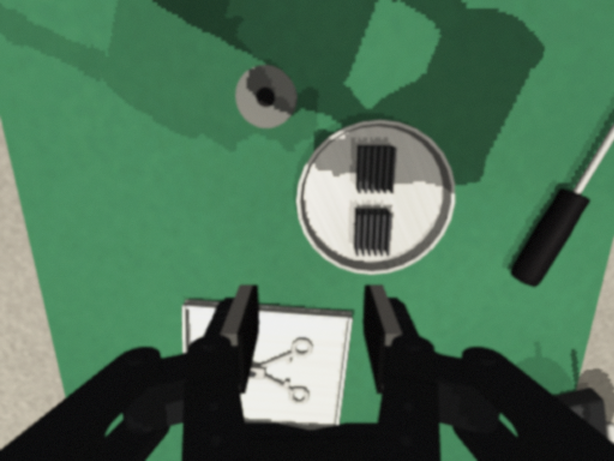

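View pics/end.png

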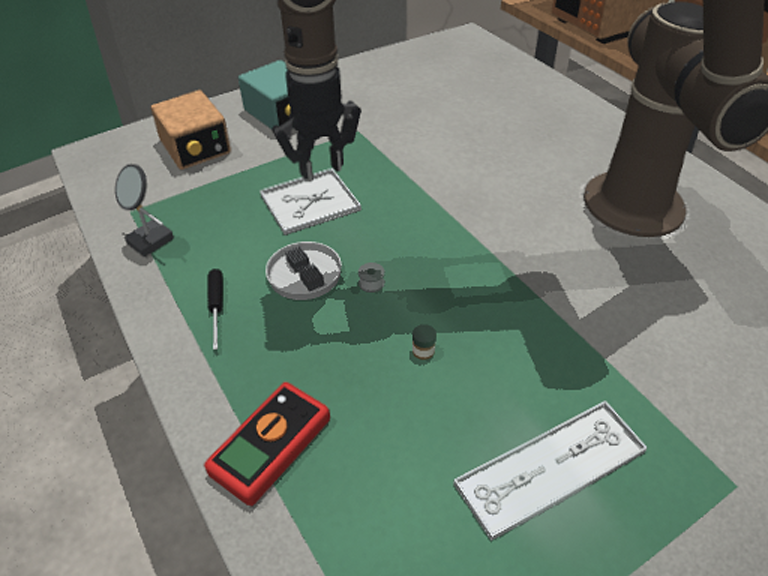

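The dish view shows both sinks upright and apart, at (376,168) and (372,231). The scene view shows all three clamps flat in their trays, with the reel (371,277) and the jar (424,340) unmoved.

```bash
python3 -c "
from workcell import bot
print(bot.hand_in())"
```

```text
the job is handed in; nothing more can be done
None
```

The job is handed in: both shut clamps lie flat in the long tray, the open clamp lies flat in the wide tray, both heat sinks stand base down in the dish, and the reel and flux jar were not moved (about 56 s of the 118 s used).

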